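# Hook the small casting pot out of the bin

## Task

Take the lifting hook by its wooden grip, hook the small iron pot by its wire bail and lift it out of the bin, then set it down gently, upright, in the middle of the pale firebrick tile, without touching the pot with the gripper. Then unhook, leave the pot standing there, and hang the lifting hook back in the slot of its rack. Leave the big pot, the clay crucible, the brush and the file where they are.

Things in the scene. Friction and masses are not known exactly. Their poses are not given: they have to be found in the camera images.
- hook_grip (a point): Centre of the lifting hook's upright wooden grip, a block 28 x 28 x 56 mm, sides along tool x and y. Below: collar 44 mm across, 6 mm thick, underside 34 mm below this point; a 7 mm rod on the same axis to a J whose foot is centred 134 mm below. The J points along tool +x to an upturned tip 19 mm from the rod's axis. 200 g; hangs in the rack by its collar, J roughly to the open side. z up.
- hook_seat (a point): Where a wire sits in the J of the hook: on top of the foot, midway between rod and tip, 9.5 mm along tool +x from the rod's axis, 130.5 mm below hook_grip. Clear gap between rod and tip 12 mm; the tip's top is 14 mm above this point, the foot's underside 7 mm below it. Axes: x where the J points, z up.
- pot_center (a point): Centre, half-way up, of the SMALL dark iron pot: open, round, 60 mm across, 46 mm high (underside 23 mm below this point), 200 to 325 g. Its stiff, fixed wire bail (5 mm wire) arches over the rim in the pot's y-z plane, rim to rim along pot y, its top 71 mm above this point. Hook it across the bail, along pot x, from either side. It starts in any of the three places in the bin.
- pot_bail (a point): Underside of the small pot's bail at the middle of its arch, 89.5 mm above the pot's underside and 43 mm above its rim; from here the wire slopes down about 30 degrees to either side along the pot's y. Axes as the pot's.
- bin: Open wooden bin, fixed, 140 mm (its x) by 290 mm (its y), 60 mm high, walls 8 mm and floor 8 mm thick; origin at the centre of its underside. Three things stand in a row along its y, 85 mm apart; the highest reaches 109 mm above the bench.
- brick: Pale square firebrick tile, fixed on the bench, 120 x 120 mm, 25 mm thick; origin at the centre of its underside, on the bench.
- rack_slot (a point): Rack, fixed: level steel shelf 8 mm thick, 70 mm wide (rack y), from 40 mm before (-x) to 60 mm behind this point, post 45 mm behind. The point is on its upper face, 135 mm above the bench, where the hook's axis hangs. The 18 mm wide slot is open at the -x end, closed 10 mm behind the point. Lift the hook a little and draw it out to -x; hang it the same way back. Nothing above.
- bigpot_center (a point): Centre, half-way up, of the big iron pot with a wire bail, in the bin, a bystander: 80 mm across, 52 mm high, top of its bail 100 mm above its underside.
- crucible_center (a point): Centre, half-way up, of the clay crucible without bail, in the bin, a bystander: 68 mm across the rim, 62 mm high.
- brush: Wooden brush lying on the bench beyond the bin, a bystander: 200 mm long (its x), handle 22 mm wide and 14 mm high, bristles to one side; origin at its underside.
- file: File with a wooden handle lying on the bench beyond the tile, a bystander: 240 mm long (its x), 22 mm wide, 16 mm high; origin at its underside.
Things that resemble listed ones, but are neither listed nor needed, are in the scene too. Of the things like the part that bears hook_grip, leave any that is black or green; of the rest the larger one is meant.

How it is judged:
On the way, in this order (a step that is already met when the one before it is completed fails the run):
1. the small pot hangs on the lifting hook, clear above the bin (height (world z) of pot_center above 0.085 m and contact force between pot and hook above 0.8 N and contact force between pot and bin below 0.1 N), for 0.2 s.
2. the small pot stands upright on the firebrick tile, no longer carried by the hook (horizontal distance between pot_center and brick below 0.03 m and contact force between pot and brick above 1 N and contact force between pot and hook below 0.1 N and angle between pot_center's own z axis and vertical below 0.1 rad), for 0.2 s.
At the end, for the whole second after the job is handed in: The small pot stands at rest, upright (0.1 rad) and free of the hook on the tile, within 30 mm of its centre; the hook hangs at rest by its collar in the slot, upright (0.12 rad), its axis within 12 mm sideways of the slot point and 22 mm before to 15 mm behind it (horizontal distance between pot_center and brick below 0.03 m and height (world z) of pot_center between 0.044 and 0.053 m and angle between pot_center's own z axis and vertical below 0.1 rad and linear speed of pot below 0.02 m/s and contact force between pot and hook below 0.1 N and x of hook_grip in the frame of rack_slot between -0.022 and 0.015 m and y of hook_grip in the frame of rack_slot between -0.012 and 0.012 m and z of hook_grip in the frame of rack_slot between 0.028 and 0.04 m and angle between hook_grip's own z axis and vertical below 0.12 rad and linear speed of hook below 0.03 m/s); the robot touches nothing.
It fails at once if the gripper's fingers touch the small pot (contact force between the fingers and pot above 1 N).
It fails at once if the small pot is banged down on the tile (over 25 N) (contact force between pot and brick above 25 N).
It fails at once if the big pot, the crucible, the brush or the file is moved by more than 25 mm (distance of any of bigpot_center, crucible_center, brush, file from where it was at the start of the episode above 0.025 m).
It also fails if it takes over 64 s, if anything falls off the work surface, if the arm or the gripper's body presses on something with over 40 N, if the wrist force passes 120 N, or if a joint passes its speed limit or range.

## Robot

A 7-joint arm with a two-finger parallel gripper is mounted at the origin on the work surface. World frame = base frame: x ahead of the robot, y to its left, z up, the work surface at z = 0. Lengths are in m, angles in rad, forces in N, time in s.
With the tool pointing down it reaches from about 0.4 to 0.875 m from the base axis. Payload 19.3 kg.
Tool frame: the origin (TCP) lies midway between the tips of the shut fingers; the grasp point (between the pads) lies 19 mm behind it (env.hold_point_z is the distance from the TCP to the grasp point, in m); z points along the fingers, y is the line along which they close (so a half turn about z gives the same grasp; the last joint's range is limited). The gripper opens to 85 mm and grips with 20 to 120 N. Pads are 22 mm wide; open, the fingers measure 114 mm over their backs; the gripper's body (76 mm by 85 mm) begins 54 mm behind the grasp point. The pads swing forward as they close: fully open they stand 13 mm farther back than shut.
Start: joints at [1.209, 0.521, -0.036, 1.599, 0.021, 1.021, -0.113], TCP at [0.18, -0.599, 0.231] pointing down, gripper open.
Joint ranges: [-2.91, 2.91], [-0.3, 2.13], [-1.5, 1.42], [0.17, 2.43], [-1.26, 4.41], [0.16, 1.93], [-2.52, 2.52]. Speed limits (rad/s): [1.89, 1.89, 2.39, 2.39, 3.01, 3.01, 3.01].

## Interface

Orientations are given as a unit quaternion [w, x, y, z].
In Python, from cell import env, optics gives the robot as it stands. The module is installed in compiled form; this text tells all that it offers.
- The arm moves only by the tool arm_command, never from a script. Its argument "targets" is a list of rows, each a list of 6 numbers: the shift along the tool's x, y, z in mm, then the turn, a rotation vector about the tool's x, y, z in degrees. In form: [[tx, ty, tz, wx, wy, wz], ...]. A call has 1 to 20 rows; each row shifts and turns the commanded pose from where the row before left it, along the tool's axes as they then stand; what a row does not reach is not made up. A row lasts 1/12 s, in which the tool goes at most 41.7 mm and 7.16 degrees, less where a joint would pass 70% of its speed; a pose out of reach is approached as far as the arm can. A call is refused whole if a number of a shift passes 41.7 or a number of a turn 7.16, either way. A call with a gripper value outside its range is refused whole. "fingers" is the opening, from 0 (shut) to 1 (fully open), set as the call begins (left out, the last holds). The fingers move at their own pace and stop on an object; "squeeze" is the grip in N (left out, the last holds). Time passes only in rows, so rows that do not move let the fingers close. It gives the time, the measured TCP pose, the force, the opening and the grip force at its end, in the units of the state.
- env.state(): the state, without advancing time (a new reading comes with each control period).
- optics.read_camera(name): name is "side" or "top"; returns (picture, depth): 480x640x3 uint8, red, green, blue; 480x640 float32, m along the optical axis (not along the pixel's ray), 0 where there is no reading.
- optics.camera_info(name): a dict with "fx", "fy", "cx", "cy" (pixels), "dist" ([k1, k2, p1, p2, k3] as OpenCV has them; the pictures are not rectified), "rvec" (rotation vector, rad) and "tvec" (3), from world to camera coordinates, as OpenCV has them. Camera axes: x right, y down, z forward; pixel columns grow to the right and rows downward; lengths in m; the calibration is good to about 2 mm. A picture is of the moment at which its call begins. camera_info takes no time and is no camera call.
- env.sign_off(): hands the job in; it is judged then, once.
The state is a dict: "t": time; "qpos": joint angles; "qd": joint speeds; "effort": joint torques, N m; "tcp_pos": TCP position; "eef_rot": TCP orientation; "wrist_force": force on the tool from outside, world axes, zero at the start; "ft_torque": the same for the moment, N m; "finger_gap": opening from 0.0 (shut) to 1.0 (fully open); "finger_force": force on a finger pad.
Only numpy, scipy, OpenCV 4.12 (cv2) and the standard library are available. Lean on these libraries where they do the work, as an engineer would, in place of code of your own. Each camera call takes 0.05 s, during which the arm holds its last target. There are 200 camera calls.

## Working session

There is one attempt and no reset: what is moved stays moved. The work goes in short steps, Python scripts to look and compute and a tool call to move; the robot and the scene stay as the last step left them, time stands still between calls to the robot, and variables do not carry over. Pictures are saved under pics/ and viewed, at most 10 in all, crops included, and the job is handed in when it is done.

Besides the shell and the picture viewer there is one more tool, called after "Request:" as name(argument=value, ...), one argument or row to a line, values as JSON. arm_command: Moves the arm, as the interface text tells. Its arguments: {"type":"object","properties":{"targets":{"type":"array"},"fingers":{"type":"number"},"squeeze":{"type":"number"}},"required":["targets"]}

```bash
mkdir -p pics
cat > h.py <<'E'
import numpy as np, cv2, sys
from cell import env, optics
from scipy.spatial.transform import Rotation as R
def cam(n):
    i=optics.camera_info(n); K=np.array([[i['fx'],0,i['cx']],[0,i['fy'],i['cy']],[0,0,1.]])
    return K,np.array(i['dist'],float),cv2.Rodrigues(np.array(i['rvec'],float))[0],np.array(i['tvec'],float).ravel()
def rays(n,uv):
    K,d,Rm,t=cam(n); p=cv2.undistortPoints(np.array(uv,float).reshape(-1,1,2),K,d).reshape(-1,2)
    return -Rm.T@t, np.c_[p,np.ones(len(p))]@Rm, p
def onplane(n,uv,z):
    o,v,_=rays(n,uv); return o+v*((z-o[2])/v[:,2])[:,None]
def cloud(n,D):
    K,d,Rm,t=cam(n); vv,uu=np.mgrid[:480,:640]
    o,v,_=rays(n,np.c_[uu.ravel(),vv.ravel()]); P=o+v*D.reshape(-1,1); P[D.ravel()==0]=np.nan
    return P.reshape(480,640,3)
def proj(n,P):
    K,d,Rm,t=cam(n); return cv2.projectPoints(np.array(P,float).reshape(-1,1,3),Rm,t,K,d)[0].reshape(-1,2)
def snap(n,tag):
    I,D=optics.read_camera(n); np.savez(f'{tag}.npz',I=I,D=D); cv2.imwrite(f'pics/{tag}.png',I[:,:,::-1]); return I,D
E
python3 - <<'E'
from h import *
for n in('side','top'):
    snap(n,n+'0'); K,d,Rm,t=cam(n); print(n,K[0,0],-Rm.T@t,Rm[2])
s=env.state(); print({k:np.round(v,4) for k,v in s.items()}, env.hold_point_z)
E
```

```text
side 582.3413995988932 [0.27910104 1.02340347 0.87166253] [ 0.17748693 -0.81383771 -0.5533232 ]
top 500.7518046183426 [ 0.34651563 -0.08521084  1.17758351] [ 0.16760408  0.01619577 -0.98572134]
{'t': np.float64(0.1), 'qpos': array([ 1.2088,  0.522 , -0.0363,  1.5999,  0.0212,  1.0211, -0.1128]), 'qd': array([-0.0007, -0.0021, -0.0002, -0.002 ,  0.0004,  0.0019, -0.0005]), 'effort': array([ 3.90000e-03, -9.28492e+01,  1.98410e+00, -3.70536e+01,
        1.82000e-02,  5.40000e-03,  0.00000e+00]), 'tcp_pos': array([ 0.1797, -0.5983,  0.2308]), 'eef_rot': array([-5.000e-04,  9.894e-01,  1.454e-01, -1.000e-04]), 'wrist_force': array([ 0.1007, -0.0725,  0.6837]), 'ft_torque': array([-0.0217,  0.0103, -0.0055]), 'finger_force': np.float64(0.0), 'finger_gap': np.float64(1.0026)} 0.0187
```

View pics/side0.png

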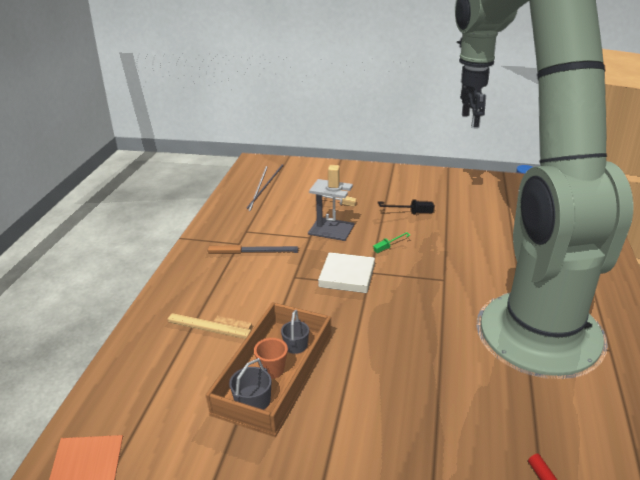

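View pics/top0.png

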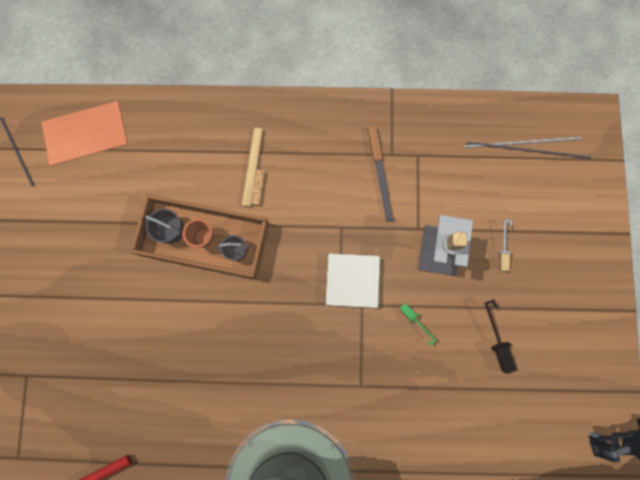

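The top view has x up and y left. Lifting-hook candidates in the top picture:
- Tan grip standing in the rack at (459,240).
- Tan grip lying on the bench at (506,260), smaller.
- Green at (410,312), to be left.
- Black at (504,357), to be left.

I choose the one in the rack, and the close crop will check that. The small pot is at (234,247), the big pot at (163,226), the crucible at (197,233) and the tile at (353,281).

Run:
```python
from h import *
a=np.load('top0.npz')['I'][200:300,400:530]; b=np.load('side0.npz')['I'][150:250,290:420]; c=np.load('top0.npz')['I'][190:290,130:280]; d=np.load('side0.npz')['I'][300:430,200:340]
f=lambda i:cv2.resize(i,(400,300),interpolation=cv2.INTER_CUBIC)
cv2.imwrite('pics/crop1.png',np.vstack([np.hstack([f(a),f(b)]),np.hstack([f(c),f(d)])])[:,:,::-1])
D=np.load('top0.npz')['D'];P=cloud('top',D)
for u,v in [(459,240),(445,225),(465,225),(440,255),(506,262),(353,281),(234,247),(230,100)]: print(u,v,np.round(P[v,u],4))
z=P[:,:,2]
S=np.load('side0.npz');Q=cloud('side',S['D'])
for u,v in [(334,172),(334,182),(322,187),(348,273),(295,338)]: print('side',u,v,np.round(Q[v,u],4))
```

```text
459 240 [ 0.5298 -0.3336  0.1966]
445 225 [nan nan nan]
465 225 [ 0.5733 -0.3619  0.138 ]
440 255 [ 0.5077 -0.3078  0.1389]
506 262 [ 0.5126 -0.4861  0.0231]
353 281 [ 0.4603 -0.131   0.0237]
234 247 [0.5344 0.15   0.0185]
230 100 [0.9116 0.1847 0.0035]
side 334 172 [ 0.5286 -0.3256  0.1848]
side 334 182 [ 0.5276 -0.319   0.1588]
side 322 187 [ 0.5623 -0.3296  0.1353]
side 348 273 [ 0.4555 -0.1088  0.0235]
side 295 338 [0.532  0.1301 0.014 ]
```

View pics/crop1.png

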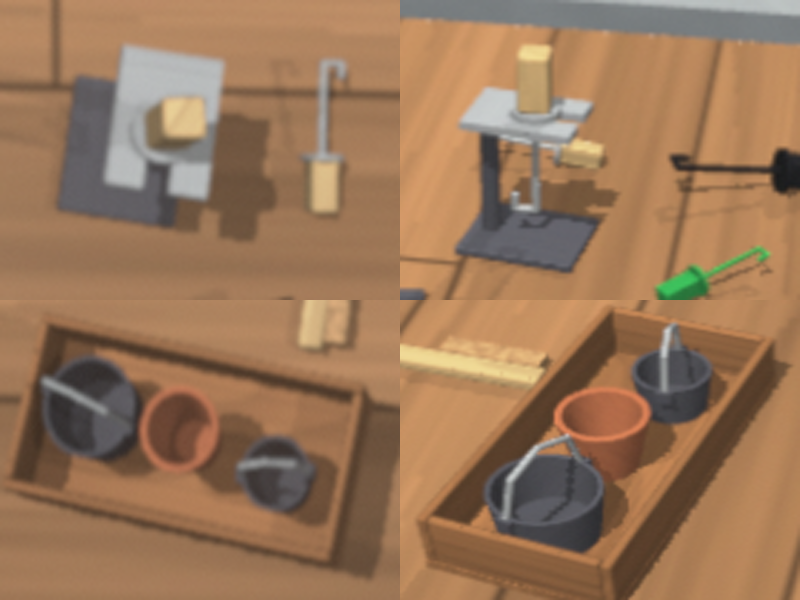

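```bash
cat > m.py <<'E'
from h import *
T=np.load('top0.npz');I=T['I'];P=cloud('top',T['D']);hsv=cv2.cvtColor(I,cv2.COLOR_RGB2HSV)
def rect(m,z,n='top'):
    c=max(cv2.findContours(m.astype(np.uint8),0,cv2.CHAIN_APPROX_NONE)[0],key=cv2.contourArea).reshape(-1,2)
    X=onplane(n,c,z)[:,:2]; r=cv2.minAreaRect((X*1000).astype(np.float32)); return np.round(r[0],1),np.round(r[1],1),round(r[2],1)
V,U=np.mgrid[:480,:640]; S,Vv=hsv[:,:,1],hsv[:,:,2]
print('tile',rect((S<40)&(Vv>190)&(U>310)&(U<390)&(V>240)&(V<320),.025))
sh=(S<50)&(Vv>110)&(U>425)&(U<485)&(V>205)&(V<285)
print('shelf',rect(sh,.135))
gt=(S>60)&(Vv>150)&(P[:,:,2]>.185)&(U>430)&(U<480)&(V>220)&(V<260)
print('griptop',gt.sum(),rect(gt,.197), np.nanmedian(P[gt],0))
bi=(U>125)&(U<280)&(V>190)&(V<290)&(P[:,:,2]>.05)&(P[:,:,2]<.068)&(S>60)
print('binrim',rect(cv2.morphologyEx(bi.astype(np.uint8),cv2.MORPH_CLOSE,np.ones((5,5))),.06))
ba=(U>140)&(U<260)&(V>200)&(V<270)&(S<70)&(P[:,:,2]>.07)
n,l=cv2.connectedComponents(ba.astype(np.uint8),connectivity=8)
for k in range(1,n):
    m=l==k
    if m.sum()>3:
        q=P[m];print('bail',m.sum(),np.round(q.mean(0),3),U[m].min(),U[m].max(),V[m].min(),V[m].max())
        for x in np.c_[q,U[m],V[m],Vv[m]]: print(np.round(x,3)) if len(q)<40 else 0
Sd=np.load('side0.npz');Is=Sd['I'];Q=cloud('side',Sd['D'])
cv2.imwrite('pics/crop2.png',np.hstack([cv2.resize(Is[160:240,300:370],(400,457),interpolation=cv2.INTER_CUBIC),cv2.resize(Is[300:360,270:320],(400,457),interpolation=cv2.INTER_CUBIC)])[:,:,::-1])
hs=cv2.cvtColor(Is,cv2.COLOR_RGB2HSV)
for v in range(205,226): print(v,[(u,tuple(np.round(Q[v,u]*1000).astype(int))) for u in range(324,345) if hs[v,u,1]<60 and hs[v,u,2]>110 and np.isfinite(Q[v,u,0])])
E
python3 m.py
```

```text
tile (array([ 463. , -129.4]), array([118.2, 117.4]), 88.3)
shelf (array([ 540.2, -334. ]), array([ 76.9, 103. ]), 82.7)
griptop 183 (array([ 531.7, -333.5]), array([24.3, 28.1]), 1.3) [ 0.53156077 -0.33351147  0.1973038 ]
binrim (array([553. , 225.1]), array([291.1, 141.3]), 79.8)
bail 78 [0.572 0.301 0.098] 146 176 216 231
bail 57 [0.527 0.143 0.094] 220 243 243 247
205 [(333, (np.int64(533), np.int64(-332), np.int64(81))), (334, (np.int64(529), np.int64(-325), np.int64(86)))]
206 [(333, (np.int64(534), np.int64(-335), np.int64(76))), (334, (np.int64(530), np.int64(-330), np.int64(80)))]
207 [(333, (np.int64(533), np.int64(-333), np.int64(74))), (334, (np.int64(531), np.int64(-337), np.int64(72)))]
208 [(333, (np.int64(534), np.int64(-335), np.int64(70))), (334, (np.int64(530), np.int64(-331), np.int64(73)))]
209 [(333, (np.int64(533), np.int64(-330), np.int64(70))), (334, (np.int64(531), np.int64(-332), np.int64(69)))]
210 [(333, (np.int64(534), np.int64(-338), np.int64(62))), (334, (np.int64(530), np.int64(-327), np.int64(69)))]
211 [(333, (np.int64(534), np.int64(-334), np.int64
[... 2569 characters left out ...]
int64(33))), (331, (np.int64(538), np.int64(-326), np.int64(39))), (332, (np.int64(537), np.int64(-336), np.int64(33))), (333, (np.int64(533), np.int64(-330), np.int64(38))), (334, (np.int64(530), np.int64(-329), np.int64(38))), (335, (np.int64(528), np.int64(-333), np.int64(36)))]
220 [(328, (np.int64(548), np.int64(-331), np.int64(32))), (329, (np.int64(544), np.int64(-328), np.int64(34))), (330, (np.int64(542), np.int64(-333), np.int64(32))), (331, (np.int64(538), np.int64(-328), np.int64(35))), (332, (np.int64(536), np.int64(-331), np.int64(33))), (333, (np.int64(533), np.int64(-330), np.int64(35))), (334, (np.int64(531), np.int64(-335), np.int64(32)))]
221 []
222 []
223 []
224 []
225 []
```

View pics/crop2.png

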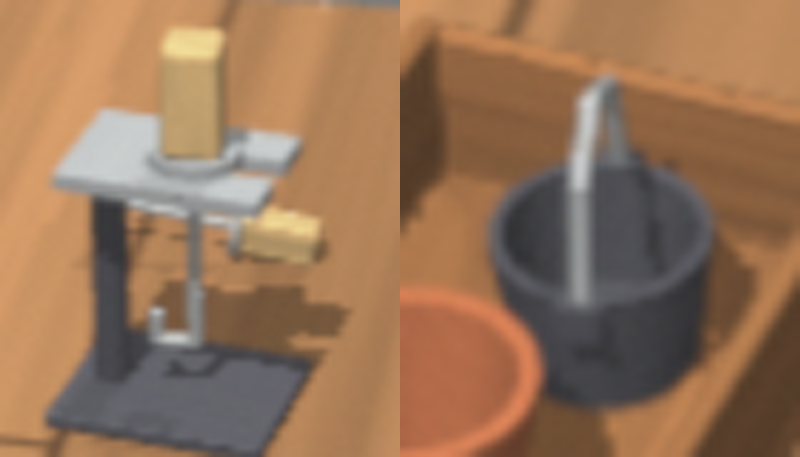

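The rack hook is the larger tan one. Its rod is at about (531,-332) mm and its J tip at (549,-331), so the J points to world +x. The slot opens toward the robot, with the rack yaw at about -7°. Next I measure the small pot.

```bash
cat > p.py <<'E'
from h import *
V,U=np.mgrid[:480,:640]
for n,box in(('top',(210,262,228,270)),('side',(275,318,300,360))):
    T=np.load(n+'0.npz');I=T['I'];P=cloud(n,T['D']);h=cv2.cvtColor(I,cv2.COLOR_RGB2HSV)
    b=(U>=box[0])&(U<box[1])&(V>=box[2])&(V<box[3])
    bail=b&(h[:,:,1]<60)&(h[:,:,2]>105)
    q=P[bail]; print(n,'bail px',bail.sum(),U[bail].min(),U[bail].max(),V[bail].min(),V[bail].max())
    hi=bail&(P[:,:,2]>.088)&(P[:,:,2]<.112); q=P[hi]; print(' hi',hi.sum(),np.round(q.mean(0),4),np.round(q[:,:2].min(0),3),np.round(q[:,:2].max(0),3))
    uv=np.argwhere(hi)[:,::-1]; X=onplane(n,uv,.1)[:,:2]; c=X.mean(0); w=np.linalg.svd(X-c)[2][0]; print(' plane .1 line c',np.round(c,4),'ang',np.degrees(np.arctan2(w[1],w[0])))
    dark=b&((h[:,:,1]<110)&(h[:,:,2]<105)|bail)
    m=(b&(P[:,:,2]>.046)&(P[:,:,2]<.060)&(h[:,:,2]<110)&(h[:,:,1]<110))
    q=P[m][:,:2]; A=np.c_[2*q,np.ones(len(q))]; s=np.linalg.lstsq(A,(q**2).sum(1),rcond=None)[0]; print(' rim',m.sum(),np.round(s[:2],4),'r',np.sqrt(s[2]+s[:2]@s[:2]))
    c=max(cv2.findContours(dark.astype(np.uint8),0,cv2.CHAIN_APPROX_NONE)[0],key=cv2.contourArea)
    print(' darkrect',rect) if 0 else print(' dark circ@.054',np.round(cv2.minEnclosingCircle((onplane(n,c.reshape(-1,2),.054)[:,:2]*1000).astype(np.float32)),1) if 0 else cv2.minEnclosingCircle((onplane(n,c.reshape(-1,2),.054)[:,:2]*1000).astype(np.float32)))
    if n=='side':
        for v in range(305,345): 
            k=np.where(bail[v])[0]
            if len(k): print(v,k.min(),k.max(),[tuple(np.round(P[v,u]*1000)) for u in (k.min(),k.max())] if v%3==0 else '')
    else:
        for u in range(216,250,2):
            k=np.where(bail[:,u])[0]
            if len(k): print(u,k,np.round(P[k[len(k)//2],u]*1000))
E
python3 p.py | sed 's/np.float64//g;s/np.int64//g'
```

```text
top bail px 72 218 240 236 259
 hi 48 [0.5272 0.1438 0.0971] [0.524 0.122] [0.53  0.167]
 plane .1 line c [0.5267 0.1432] ang -87.76041408059527
 rim 142 [0.527  0.1449] r 0.027534426029584207
 dark circ@.054 ((526.4742431640625, 143.83786010742188), 35.98463821411133)
218 [246] [538. 191.   8.]
220 [243 244 245 246] [526. 167.  91.]
222 [243 244 245] [529. 162.  92.]
224 [243 244 245 256] [525. 156. 100.]
226 [243 244 245] [527. 151. 101.]
228 [243 244 245] [527. 146. 104.]
230 [243 244 245] [527. 142. 104.]
232 [243 244 245] [528. 139.  98.]
234 [243 244 245] [528. 135.  96.]
236 [243 244 245] [529. 130.  96.]
238 [236 243 244 245] [530. 127.  91.]
240 [244 245] [527. 122.  91.]
side bail px 132 281 308 310 340
 hi 36 [0.5257 0.154  0.0956] [0.523 0.127] [0.528 0.17 ]
 plane .1 line c [0.5243 0.1589] ang 96.42932846030158
 rim 220 [0.526  0.1486] r 0.027961806779660908
 dark circ@.054 ((527.040283203125, 150.0719451904297), 66.396484375)
310 295 296 
311 294 296 
312 293 295 [((528.0), (147.0), (102.0)), ((525.0), (142.0), (98.0))]
313 292 295 
314 292 297 
315 292 297 [((547.0), (90.0), (43.0)), ((526.0), (124.0), (75.0))]
316 292 297 
317 292 297 
318 292 297 [((528.0), (156.0), (94.0)), ((527.0), (122.0), (64.0))]
319 291 298 
320 291 297 
321 290 297 [((553.0), (89.0), (24.0)), ((528.0), (121.0), (55.0))]
322 288 293 
323 286 304 
324 291 306 [((528.0), (167.0), (87.0)), ((507.0), (126.0), (55.0))]
325 291 293 
326 291 307 
327 282 308 [((555.0), (143.0), (53.0)), ((501.0), (133.0), (53.0))]
328 291 293 
329 281 293 
330 281 293 [((555.0), (153.0), (53.0)), ((524.0), (170.0), (74.0))]
331 281 293 
332 281 293 
333 291 293 [((541.0), (129.0), (26.0)), ((524.0), (172.0), (67.0))]
334 291 293 
335 291 293 
336 291 293 [((541.0), (128.0), (17.0)), ((523.0), (176.0), (63.0))]
337 291 293 
338 291 294 
339 290 294 [((529.0), (178.0), (55.0)), ((521.0), (176.0), (55.0))]
340 292 292
```

Request:
arm_command(
  targets=[
    [38,0,0,0,0,5],
    [38,0,0,0,0,5],
    [38,0,0,0,0,5],
    [38,0,0,0,0,0],
    [38,0,0,0,0,0],
    [38,0,0,0,0,0],
  ],
  fingers=1,
  squeeze=80,
)

```text
t: 0.6
tcp_pos: [0.4069, -0.5715, 0.2311]
eef_rot: [-0.0, 1.0, 0.015, -0.0]
wrist_force: [0.0, -0.6, 0.7]
finger_gap: 1.001
finger_force: 0.0
```

Request:
arm_command(
  targets=[
    [18.7,-33.5,0,0,0,0],
    [18.7,-33.5,0,0,0,0],
    [18.7,-33.5,0,0,0,0],
    [18.7,-33.5,0,0,0,0],
    [18.7,-33.5,0,0,0,0],
    [18.7,-33.5,0,0,0,0],
    [18.7,-33.5,0,0,0,0],
    [0,0,0,0,0,0],
    [0,0,0,0,0,0],
  ],
)

```text
t: 1.35
tcp_pos: [0.5301, -0.3314, 0.2311]
eef_rot: [-0.0, 1.0, 0.017, -0.0]
wrist_force: [-1.1, -0.4, -0.3]
finger_gap: 0.998
finger_force: 0.0
```

Request:
arm_command(
  targets=[
    [1,1,20,0,0,0],
    [0,0,20,0,0,0],
    [0,0,20,0,0,0],
    [0,0,18,0,0,0],
    [0,0,0,0,0,0],
  ],
)

```text
t: 1.77
tcp_pos: [0.5276, -0.3351, 0.1498]
eef_rot: [-0.001, 1.0, 0.014, -0.002]
wrist_force: [-0.5, -0.2, 0.0]
finger_gap: 1.001
finger_force: 0.0
```

Run:
```python
from h import *
I,D=snap('side','side1'); J,_=snap('top','top1')
cv2.imwrite('pics/c3.png',np.hstack([cv2.resize(I[130:250,280:380],(400,480)),cv2.resize(J[180:300,400:500],(400,480))])[:,:,::-1])
```

```text
(no output)
```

View pics/c3.png

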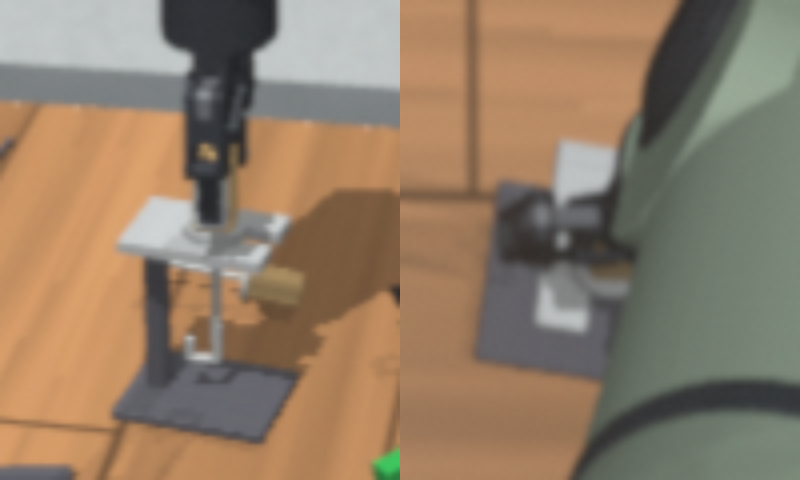

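The fingers straddle the grip above the shelf, and the J is still hanging undisturbed with its tip to the left (world +x). Closing now.

Request:
arm_command(
  targets=[
    [2,0,0,0,0,0],
    [0,0,0,0,0,0],
    [0,0,0,0,0,0],
    [0,0,0,0,0,0],
    [0,0,0,0,0,0],
    [0,0,0,0,0,0],
    [0,0,0,0,0,0],
    [0,0,0,0,0,0],
    [0,0,0,0,0,0],
    [0,0,0,0,0,0],
  ],
  fingers=0,
)

```text
t: 2.7
tcp_pos: [0.532, -0.3348, 0.1539]
eef_rot: [0.0, 1.0, 0.015, 0.0]
wrist_force: [-1.3, 0.1, 5.8]
finger_gap: 0.318
finger_force: 78.4
```

Request:
arm_command(
  targets=[
    [0,0,-5,0,0,0],
    [0,0,-5,0,0,0],
    [0,0,0,0,0,0],
    [-12,-1.8,0,0,0,0],
    [-12,-1.8,0,0,0,0],
    [-12,-1.8,0,0,0,0],
    [-12,-1.8,0,0,0,0],
    [-12,-1.8,0,0,0,0],
    [-12,-1.8,0,0,0,0],
    [-12,-1.8,0,0,0,0],
    [-12,-1.8,0,0,0,0],
    [0,0,0,0,0,0],
    [0,0,0,0,0,0],
  ],
)

```text
t: 3.78
tcp_pos: [0.4355, -0.3233, 0.1636]
eef_rot: [0.0, 1.0, 0.015, 0.0]
wrist_force: [-0.1, 0.9, -2.7]
finger_gap: 0.317
finger_force: 78.8
```

Run:
```python
from h import *
s=env.state();print(s['tcp_pos'],s['wrist_force'],s['finger_gap'])
I,D=snap('side','side2'); Q=cloud('side',D);h=cv2.cvtColor(I,cv2.COLOR_RGB2HSV)
x0=s['tcp_pos']; m=(h[:,:,1]<70)&(h[:,:,2]>100)&(np.abs(Q[:,:,1]-x0[1])<.025)&(np.abs(Q[:,:,0]-x0[0])<.035)&(Q[:,:,2]>.01)&(Q[:,:,2]<.12)
q=Q[m]
for z in np.arange(.02,.12,.01):
    k=q[(q[:,2]>=z)&(q[:,2]<z+.01)]
    if len(k): print(round(z,3),len(k),np.round(k[:,:2].min(0),4),np.round(np.median(k[:,:2],0),4),np.round(k[:,:2].max(0),4))
u,v=proj('side',[x0])[0].astype(int); print(u,v)
cv2.imwrite('pics/c4.png',cv2.resize(I[max(v-60,0):v+90,u-75:u+75],(600,600))[:,:,::-1])
```

```text
[ 0.43547422 -0.32331656  0.16360466] [-0.1247602   0.91368112 -2.73255822] 0.31696944040022695
0.04 20 [ 0.4317 -0.3262] [ 0.4434 -0.3205] [ 0.4541 -0.3162]
0.05 15 [ 0.4319 -0.3246] [ 0.448  -0.3198] [ 0.4541 -0.3158]
0.06 5 [ 0.4349 -0.3229] [ 0.4357 -0.3204] [ 0.4536 -0.3154]
0.07 6 [ 0.4329 -0.3221] [ 0.4351 -0.3193] [ 0.4381 -0.316 ]
0.08 10 [ 0.4326 -0.3285] [ 0.4357 -0.3205] [ 0.4387 -0.3166]
0.09 8 [ 0.4334 -0.3249] [ 0.4361 -0.3213] [ 0.4393 -0.3163]
0.1 7 [ 0.433  -0.3214] [ 0.4338 -0.3186] [ 0.4361 -0.3127]
0.11 7 [ 0.4337 -0.324 ] [ 0.4365 -0.3201] [ 0.4371 -0.3185]
368 182
```

View pics/c4.png

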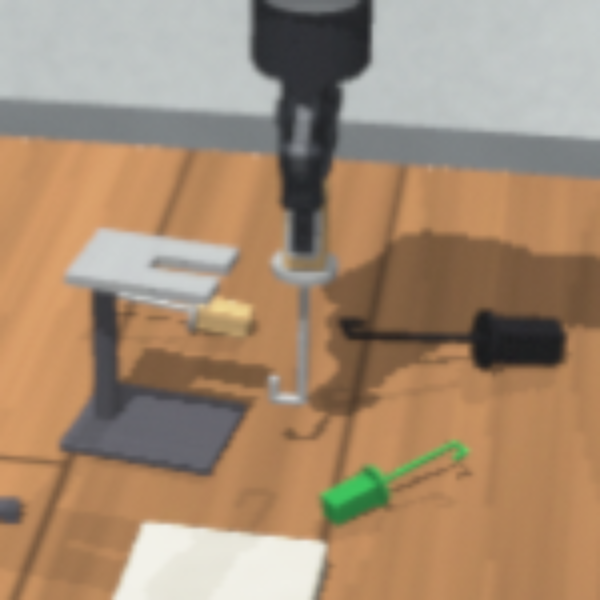

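Request:
arm_command(
  targets=[
    [0,0,-31,0,0,0],
    [0,0,-31,0,0,0],
    [2,-32,0,0,0,0],
    [2,-33,0,0,0,0],
    [2,-33,0,0,0,0],
    [2,-33,0,0,0,0],
    [2,-33,0,0,0,0],
    [2,-33,0,0,0,0],
    [2,-33,0,0,0,0],
    [2,-33,0,0,0,0],
    [2,-33,0,0,0,0],
    [2,-33,0,0,0,0],
    [2,-33,0,0,0,0],
    [2,-33,0,0,0,0],
    [2,-33,0,0,0,0],
    [2,-33,0,0,0,0],
    [0,-6,0,0,0,0],
    [0,0,0,0,0,0],
    [0,0,0,0,0,0],
  ],
)

```text
t: 5.42
tcp_pos: [0.4497, 0.1448, 0.2252]
eef_rot: [0.0, 1.0, 0.015, -0.0]
wrist_force: [-0.4, 0.1, -1.6]
finger_gap: 0.317
finger_force: 79.7
```

Request:
arm_command(
  targets=[
    [0,0,17,0,0,0],
    [0,1,17,0,0,0],
    [0,0,0,0,0,0],
    [14,0.4,0,0,0,0],
    [14,0.4,0,0,0,0],
    [10,0.4,0,0,0,0],
    [10,0.4,0,0,0,0],
    [10,0.4,0,0,0,0],
    [10,0.4,0,0,0,0],
    [0,0,0,0,0,0],
    [0,0,0,0,0,0],
    [0,0,0,0,0,0],
  ],
)

```text
t: 6.42
tcp_pos: [0.5171, 0.1431, 0.1912]
eef_rot: [0.0, 1.0, 0.015, -0.0]
wrist_force: [-0.2, 0.6, -2.0]
finger_gap: 0.317
finger_force: 79.5
```

Run:
```python
from h import *
s=env.state();print(s['tcp_pos'],s['wrist_force'])
I,D=snap('side','side3')
cv2.imwrite('pics/c5.png',cv2.resize(I[250:360,240:350],(600,600),interpolation=cv2.INTER_CUBIC)[:,:,::-1])
```

```text
[0.517133   0.1431376  0.19119389] [-0.22431243  0.6211223  -2.0448457 ]
```

View pics/c5.png

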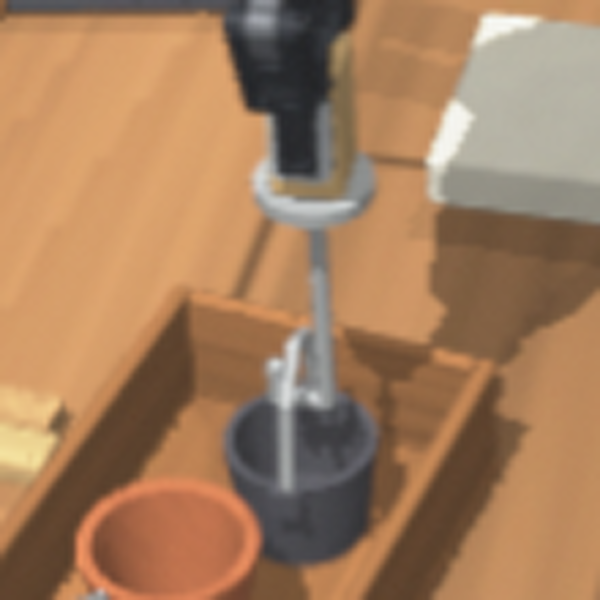

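The bail lies between the rod at about (320,370) and the J tip at about (272,370) in the crop. Lifting.

Request:
arm_command(
  targets=[
    [0,0,-8,0,0,0],
    [0,0,-6,0,0,0],
    [0,0,-4,0,0,0],
    [0,0,-3,0,0,0],
    [0,0,-3,0,0,0],
    [0,0,-4,0,0,0],
    [0,0,-6,0,0,0],
    [0,0,-8,0,0,0],
    [0,0,-10,0,0,0],
    [0,0,-10,0,0,0],
    [0,0,-10,0,0,0],
    [0,0,-10,0,0,0],
    [0,0,-8,0,0,0],
    [0,0,-6,0,0,0],
    [0,0,0,0,0,0],
    [0,0,0,0,0,0],
    [0,0,0,0,0,0],
    [0,0,0,0,0,0],
  ],
)

```text
t: 7.97
tcp_pos: [0.5174, 0.143, 0.2868]
eef_rot: [0.0, 1.0, 0.015, -0.0]
wrist_force: [-0.8, 0.1, -4.9]
finger_gap: 0.322
finger_force: 79.4
```

Run:
```python
from h import *
s=env.state();print(s['tcp_pos'],s['wrist_force'],s['ft_torque'])
I,D=snap('side','side4')
cv2.imwrite('pics/c6.png',cv2.resize(I[220:370,220:370],(600,600),interpolation=cv2.INTER_CUBIC)[:,:,::-1])
```

```text
[0.51736746 0.14300272 0.28676816] [-0.82171913  0.11635533 -4.90742488] [ 0.03555231  0.05374076 -0.01543629]
```

View pics/c6.png

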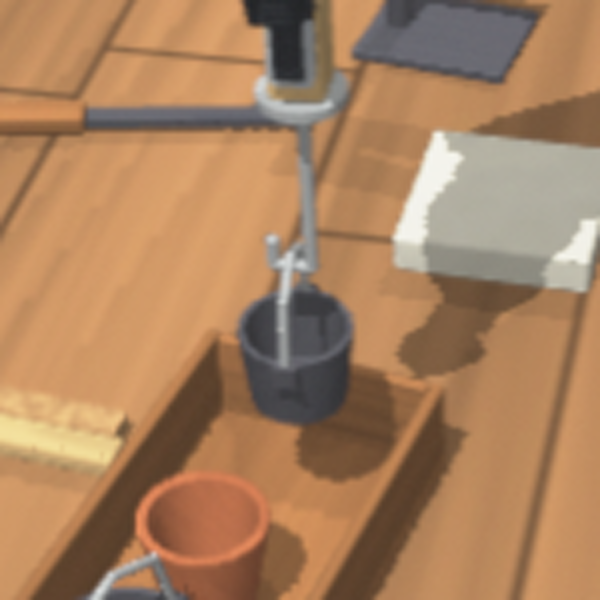

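Request:
arm_command(
  targets=[
    [-1,4,0,0,0,0],
    [-2,8,0,0,0,0],
    [-3,12,0,0,0,0],
    [-4,16,0,0,0,0],
    [-5.2,19,0,0,0,0],
    [-5.2,19,0,0,0,0],
    [-5.2,19,0,0,0,0],
    [-5.2,19,0,0,0,0],
    [-5.2,19,0,0,0,0],
    [-5.2,19,0,0,0,0],
    [-5.2,19,0,0,0,0],
    [-5.2,19,0,0,0,0],
    [-5.2,19,0,0,0,0],
    [-5.2,19,0,0,0,0],
    [-4,16,0,0,0,0],
    [-3,12,0,0,0,0],
    [-2,8,0,0,0,0],
    [-1,5,0,0,0,0],
  ],
)

```text
t: 9.52
tcp_pos: [0.453, -0.1315, 0.2874]
eef_rot: [0.0, 1.0, 0.014, -0.0]
wrist_force: [0.2, 0.9, -4.3]
finger_gap: 0.313
finger_force: 79.3
```

Request:
arm_command(
  targets=[
    [0,0,0,0,0,0],
    [0,0,0,0,0,0],
    [0,0,0,0,0,0],
    [0,0,0,0,0,0],
    [0,0,0,0,0,0],
    [0,0,0,0,0,0],
    [0,0,0,0,0,0],
    [0,0,0,0,0,0],
    [0,0,0,0,0,0],
    [0,0,0,0,0,0],
    [0,0,0,0,0,0],
    [0,0,0,0,0,0],
  ],
)

```text
t: 10.52
tcp_pos: [0.4537, -0.1299, 0.2873]
eef_rot: [-0.0, 1.0, 0.015, -0.0]
wrist_force: [0.2, -0.1, -3.6]
finger_gap: 0.315
finger_force: 79.3
```

```bash
cat > q.py <<'E'
from h import *
s=env.state();print(s['tcp_pos'],s['wrist_force'])
V,U=np.mgrid[:480,:640]
I,D=snap('side',sys.argv[1]); Q=cloud('side',D);h=cv2.cvtColor(I,cv2.COLOR_RGB2HSV)
t=s['tcp_pos']; zr=t[2]-.1154-.043
if len(sys.argv)>2: zr=float(sys.argv[2])
m=(np.abs(Q[:,:,2]-zr)<.007)&(np.abs(Q[:,:,0]-.463)<.06)&(np.abs(Q[:,:,1]+.13)<.06)&(h[:,:,2]<110)&(h[:,:,1]<110)
q=Q[m][:,:2];A=np.c_[2*q,np.ones(len(q))]; a=np.linalg.lstsq(A,(q**2).sum(1),rcond=None)[0]; print('rim z',zr,m.sum(),a[:2],np.sqrt(a[2]+a[:2]@a[:2]))
w=(h[:,:,1]<50)&(h[:,:,2]>170)&(np.abs(Q[:,:,2]-.025)<.006)&(np.abs(Q[:,:,0]-.46)<.1)&(np.abs(Q[:,:,1]+.13)<.1); 
q=Q[w]; print('tile x',np.percentile(q[:,0],[1,99]),'y',np.percentile(q[:,1],[1,99]),'z',np.median(q[:,2]))
E
python3 q.py side5
```

```text
[ 0.45374102 -0.12991263  0.28727531] [ 0.21635558 -0.09251898 -3.62675339]
rim z 0.12887530799460017 153 [ 0.46200929 -0.12601858] 0.027841143784229746
tile x [0.40359238 0.51895621] y [-0.18557713 -0.0670402 ] z 0.024478848405248776
```

Request:
arm_command(
  targets=[
    [0,0,4,0,0,0],
    [0,0,8,0,0,0],
    [0,0,9,0,0,0],
    [0,0,9,0,0,0],
    [0,0,8,0,0,0],
    [0,0,6,0,0,0],
    [0,0,3,0,0,0],
    [0,0,2,0,0,0],
    [0,0,1.5,0,0,0],
    [0,0,1.5,0,0,0],
    [0,0,1.5,0,0,0],
    [0,0,1.5,0,0,0],
    [0,0,1.5,0,0,0],
    [0,0,1.5,0,0,0],
    [0,0,1.5,0,0,0],
    [0,0,1.5,0,0,0],
    [0,0,1.5,0,0,0],
    [0,0,1.5,0,0,0],
    [0,0,1.5,0,0,0],
    [0,0,1.5,0,0,0],
  ],
)

```text
t: 12.23
tcp_pos: [0.4538, -0.1299, 0.2202]
eef_rot: [0.0, 1.0, 0.015, 0.0]
wrist_force: [0.4, 0.2, -1.9]
finger_gap: 0.317
finger_force: 79.8
```

Request:
arm_command(
  targets=[
    [0,0,2,0,0,0],
    [0,0,2,0,0,0],
    [0,0,2,0,0,0],
    [0,0,2,0,0,0],
    [0,0,2,0,0,0],
    [0,0,1,0,0,0],
    [0,0,0,0,0,0],
    [0,0,0,0,0,0],
  ],
)

```text
t: 12.9
tcp_pos: [0.4537, -0.1299, 0.2093]
eef_rot: [-0.0, 1.0, 0.015, -0.0]
wrist_force: [-0.4, -0.3, -1.4]
finger_gap: 0.32
finger_force: 79.8
```

```bash
python3 q.py side6 .071
python3 - <<'E'
from h import *
I=np.load('side6.npz')['I']
cv2.imwrite('pics/c7.png',cv2.resize(I[190:300,300:410],(600,600),interpolation=cv2.INTER_CUBIC)[:,:,::-1])
E
```

```text
[ 0.45371534 -0.12991507  0.20925915] [-0.44216283 -0.27015183 -1.37504754]
rim z 0.071 122 [ 0.4608322  -0.12756737] 0.0276018306974491
tile x [0.40330473 0.51963698] y [-0.18471004 -0.06550086] z 0.024249092848397213
```

View pics/c7.png

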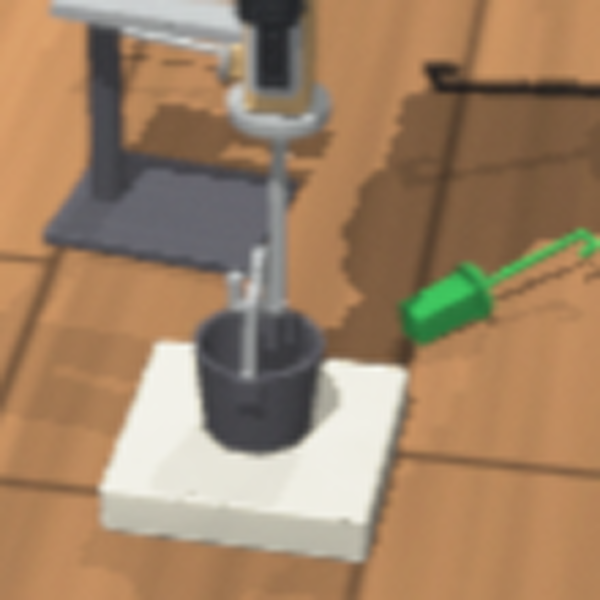

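Request:
arm_command(
  targets=[
    [-4,0,0,0,0,0],
    [-4,0,0,0,0,0],
    [-6,0,0,0,0,0],
    [-8,0,0,0,0,0],
    [-8,0,0,0,0,0],
    [-8,0,0,0,0,0],
    [-8,0,0,0,0,0],
    [0,0,0,0,0,0],
    [0,0,0,0,0,0],
  ],
)

```text
t: 13.7
tcp_pos: [0.4076, -0.1314, 0.2095]
eef_rot: [0.0, 1.0, 0.015, 0.0]
wrist_force: [-0.0, -0.3, -1.0]
finger_gap: 0.318
finger_force: 79.8
```

```bash
python3 q.py side7 .071
```

```text
[ 0.40760099 -0.13137797  0.2095204 ] [-0.04225793 -0.2879263  -1.03713353]
rim z 0.071 127 [ 0.46097561 -0.12782968] 0.02776082904763072
tile x [0.40351402 0.51934599] y [-0.18531382 -0.06633154] z 0.024346144773114253
```

Request:
arm_command(
  targets=[
    [0,10,0,0,0,0],
    [0,23,0,0,0,0],
    [3,27,0,0,0,0],
    [4,28,0,0,0,0],
    [4,28,0,0,0,0],
    [4,28,0,0,0,0],
    [4,27,0,0,0,0],
    [3,21,0,0,0,0],
    [0,0,12,0,0,0],
    [0,0,12,0,0,0],
    [0,0,12,0,0,0],
    [0,0,9,0,0,0],
    [0,0,0,0,0,0],
    [0,0,0,0,0,0],
  ],
)

```text
t: 14.92
tcp_pos: [0.4355, -0.3228, 0.1641]
eef_rot: [-0.0, 1.0, 0.015, -0.0]
wrist_force: [-0.5, -0.8, -1.3]
finger_gap: 0.318
finger_force: 79.9
```

Request:
arm_command(
  targets=[
    [10,2,0,0,0,0],
    [12,1.8,0,0,0,0],
    [12,1.8,0,0,0,0],
    [12,1.8,0,0,0,0],
    [12,1.8,0,0,0,0],
    [12,1.8,0,0,0,0],
    [12,1.8,0,0,0,0],
    [12,1.8,0,0,0,0],
    [0,0,0,0,0,0],
    [0,0,0,0,0,0],
    [0,0,4,0,0,0],
    [0,0,3,0,0,0],
    [0,0,2,0,0,0],
    [0,0,1,0,0,0],
    [0,0,0,0,0,0],
    [0,0,0,0,0,0],
  ],
)

```text
t: 16.25
tcp_pos: [0.5298, -0.3344, 0.1543]
eef_rot: [-0.0, 1.0, 0.015, -0.0]
wrist_force: [-0.3, 0.7, -1.3]
finger_gap: 0.322
finger_force: 79.8
```

Request:
arm_command(
  targets=[
    [0,0,0.5,0,0,0],
    [0,0,0.5,0,0,0],
    [0,0,0,0,0,0],
    [0,0,0,0,0,0],
  ],
)

```text
t: 16.58
tcp_pos: [0.53, -0.3344, 0.154]
eef_rot: [0.0, 1.0, 0.015, 0.0]
wrist_force: [-2.0, 1.2, 7.9]
finger_gap: 0.317
finger_force: 81.1
```

Contact with the shelf is felt. Releasing.

Request:
arm_command(
  targets=[
    [0,0,0,0,0,0],
    [0,0,0,0,0,0],
    [0,0,0,0,0,0],
    [0,0,0,0,0,0],
    [0,0,0,0,0,0],
    [0,0,0,0,0,0],
    [0,0,0,0,0,0],
    [0,0,0,0,0,0],
    [0,0,0,0,0,0],
    [0,0,0,0,0,0],
  ],
  fingers=1,
)

```text
t: 17.42
tcp_pos: [0.5299, -0.3343, 0.1533]
eef_rot: [0.0, 1.0, 0.015, 0.0]
wrist_force: [1.5, -0.7, -0.3]
finger_gap: 0.997
finger_force: 0.0
```

Request:
arm_command(
  targets=[
    [0,0,-5,0,0,0],
    [0,0,-10,0,0,0],
    [0,0,-20,0,0,0],
    [0,0,-30,0,0,0],
    [0,0,-30,0,0,0],
    [0,0,-20,0,0,0],
    [-30,30,0,0,0,0],
    [-30,30,0,0,0,0],
    [-30,30,0,0,0,0],
    [-30,30,0,0,0,0],
    [0,30,0,0,0,0],
    [0,0,0,0,0,0],
    [0,0,0,0,0,0],
    [0,0,0,0,0,0],
    [0,0,0,0,0,0],
    [0,0,0,0,0,0],
  ],
)

```text
t: 18.75
tcp_pos: [0.4172, -0.4847, 0.2687]
eef_rot: [-0.0, 1.0, 0.016, 0.0]
wrist_force: [1.3, -0.2, 0.8]
finger_gap: 0.999
finger_force: 0.0
```

```bash
python3 q.py side8 .071
python3 - <<'E'
from h import *
I=np.load('side8.npz')['I']; J,_=snap('top','top8')
cv2.imwrite('pics/c8.png',np.hstack([cv2.resize(I[150:300,290:440],(400,400),interpolation=cv2.INTER_CUBIC),cv2.resize(J[190:320,320:500],(400,400),interpolation=cv2.INTER_CUBIC)])[:,:,::-1])
E
```

```text
[ 0.41720745 -0.48470126  0.26867484] [ 1.32054438 -0.15178059  0.8160924 ]
rim z 0.071 127 [ 0.46149399 -0.127644  ] 0.027755430736340334
tile x [0.40328994 0.51971879] y [-0.18480337 -0.06588757] z 0.024247894816598503
```

View pics/c8.png

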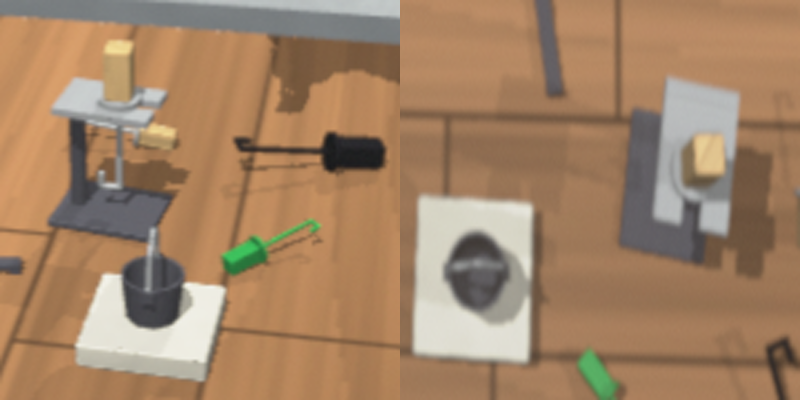

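The hook hangs upright in the slot and the pot stands in the middle of the tile. Handing in.

```bash
python3 -c "
from cell import env; print(env.sign_off())"
```

```text
the job is handed in; nothing more can be done
None
```

The small pot is standing upright in the middle of the tile, the lifting hook is hanging back in its rack slot, and the job was handed in at about 19 s; `env.sign_off()` reported no verdict.

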